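# Turn the sample block to the lamp window and hold the spring shutter open at its mark

## Task

On the optical sample station, turn the dark sample block so that its round window faces the lamp, and stand it between the two low cheeks with that face flush against the upright bar; let go of it. Then pull the spring-return shutter out by its knob, never letting it snap back, until its pointer stands over the fin of the mark, and finish while still holding it there with the fingers, as the reading lasts only while the shutter is held. Leave the dish, pen, marker and tube round the station where they are.

Things in the scene. Friction and masses are not known exactly. Their poses are not given: they have to be found in the camera images.
- station: Fixed station. Origin at worktop level; x from its apron (robot side) to bar and lamp, y left, z up. mm: base plate x -130..85, y -80..80, top z 12; upright bar y -60..60, top z 52, its face at x 10 looks to -x; two cheeks, top z 17, 6 thick, x -34..6, inner faces at y 25 and -25; lamp house x 32..84, y -60..60, top z 80; rail under the knob, top z 12, x 13..39, out to y -220.
- seat (a point): Point on the base plate's top (z 12 mm) where the centre of the block's underside belongs: 20 mm in front of the bar's face, midway between the cheeks. Axes as the station's.
- block: Loose dark metal block 40 x 40 x 55 mm tall, 0.14 to 0.26 kg, standing on the station's apron, window turned left. Origin: centre of its underside, z up. Its +x face has the round window (22 mm steel ring, centre 24 mm up). A steel rib (30 x 4 x 3 mm) lies on its top along the edge above the window. Seated, its x axis points along the station's x.
- window (a point): Centre of the block's window face ring: 20 mm out along the block's +x, 24 mm above its underside.
- shutter (a joint): Pull of the shutter in m: 0 home (closed), growing as it is pulled along the station's -y; stop at 0.07. A spring draws it home: 5 N at home, plus 1 N per 10 mm (with about 0.4 N friction). An arm may give a few mm under it, so check the pull once loaded and trim.
- knob (a point): Centre of the shutter's black round knob: 26 mm diameter, 20 mm high (52 to 72 mm above the worktop), on a 12 mm stem, free on all sides. At home it is at station x 26, y -135, z 62 mm; moves with the shutter.
- index (a point): Point under the tip region of the shutter's thin steel pointer (3 mm wide), which sticks out 34 mm from the stem's axis towards station -x at z 28..32. This point: 28 mm from the knob axis, z 28; same station y as the knob. Moves with the shutter.
- mark: The mark: fixed small steel saddle (28 x 16 x 14 mm) on the front edge of the rail with a thin upright fin (2.5 mm wide, top z 26 mm), 28 to 52 mm along the pull from the pointer's home. Origin at worktop level under the fin, axes as the station's. The pointer is on the mark when right above the fin: index and mark have the same station y.
- mark_tip (a point): Top of the mark's fin (z 26 mm), just below where the pointer passes.
- dish: Flat glass dish, 74 mm diameter, 14 high, on the worktop right of the apron; bystander. Origin: centre of underside.
- pen: Marker pen 17 x 142 x 18 mm lying left of the station; bystander. Origin: centre of underside.
- marker_red: Marker pen 17 x 142 x 18 mm lying to the left on the worktop; bystander. Origin: centre of underside.
- tube_loose1: Plastic tube with screw cap, 114 mm long, 21 mm thick, lying to the left on the worktop; bystander. Origin: centre of underside.
Things that resemble listed ones, but are neither listed nor needed, are in the scene too. There is more than one size of the block; the job needs the middle-sized.

How it is judged (in metres and radians):
On the way:
1. the block stands between the cheeks, window face flush against the bar, let go, while the shutter is still home (x of window in the frame of station between 0.0065 and 0.0125 m and y of window in the frame of station between -0.007 and 0.007 m and angle between the x axis of block and the x axis of station, either way round below 0.09 rad and angle between block's own z axis and vertical below 0.06 rad and z of window in the frame of station below 0.039 m and contact force between the fingers and block below 0.1 N and value of joint shutter below 0.005 m), for 0.2 s.
At the end, for the whole second after the job is handed in: The block stands upright on the base between the cheeks with its window face to the bar (gap at most 3.5 mm, window within 7 mm of the opening's centre line, within 0.09 rad of square), not touched by the fingers; the fingers hold the shutter (over 3 N) still, its pointer within 4 mm of the mark (x of window in the frame of station between 0.0065 and 0.0125 m and y of window in the frame of station between -0.007 and 0.007 m and angle between the x axis of block and the x axis of station, either way round below 0.09 rad and angle between block's own z axis and vertical below 0.06 rad and z of window in the frame of station below 0.039 m and contact force between the fingers and block below 0.1 N and y of index in the frame of mark between -0.004 and 0.004 m and velocity of joint shutter between -0.01 and 0.01 m/s and contact force between the fingers and shutter above 3 N and contact force between block and shutter below 0.2 N and linear speed of block below 0.02 m/s); the arm keeps its last pose, push and grip.
It fails at once if the shutter snaps back (velocity of joint shutter below -0.4 m/s).
It fails at once if the block is tipped over (angle between block's own z axis and vertical above 0.7 rad).
It fails at once if a bystander is shifted by more than 25 mm (distance of any of dish, pen, marker_red, tube_loose1 from where it was at the start of the episode above 0.025 m).
It also fails if it takes over 48 s, if anything falls off the work surface, if the arm or the gripper's body presses on something with over 40 N, if the wrist force passes 120 N, or if a joint passes its speed limit or range.

## Robot

A 7-joint arm with a two-finger parallel gripper is mounted at the origin on a cart in front of the work surface, level with it; the furniture and walls round the work are solid. World frame = base frame: x ahead of the robot, y to its left, z up, the work surface at z = 0. Lengths are in mm, angles in rad, forces in N, time in s.
With the tool pointing down it reaches from about 400 to 900 mm from the base axis. Payload 5.5 kg.
Tool frame: the origin (TCP) lies midway between the tips of the shut fingers; the grasp point (between the pads) lies behind it (ctrl.grasp_offset is the z of the grasp point in the tool frame, in mm); z points along the fingers, y is the line along which they close (so a half turn about z gives the same grasp; the last joint's range is limited). The gripper opens to 85 mm and grips with 20 to 120 N. Pads are 22 mm wide; open, the fingers measure 114 mm over their backs; the gripper's body (76 mm by 85 mm) begins 54 mm behind the grasp point. The pads swing forward as they close: fully open they stand 13 mm farther back than shut.
Start: joints at [1.607, 0.501, -0.427, 1.55, 0.221, 1.138, -0.21], TCP at [146.193, -633.346, 231.31] pointing down, gripper open.
Joint ranges: [-2.88, 2.88], [-0.31, 2.03], [-1.54, 1.56], [0.2, 2.42], [-1.41, 4.55], [0.19, 2.02], [-2.57, 2.57]. Speed limits (rad/s): [2.57, 2.57, 3.14, 3.14, 3.14, 3.14, 3.14].

## Interface

Orientations are given as a 3x3 rotation matrix whose columns are the frame's x, y, z axes.
In Python, from rig import telemetry, vision, ctrl gives the robot as it stands.
- The arm moves only by the tool send_rows, never from a script. Its argument "series" is a list that holds one entry, the list of rows, each a list of 7 numbers: the shift along the tool's x, y, z in normalised numbers (1 is 500 mm), then the turn, a rotation vector about the tool's x, y, z in a scale on which 1.0 is 360 degrees, then the closure, from -1 (fully open) to 1 (shut). In form: [[[tx, ty, tz, ax, ay, az, gripper], ...]]. A call has 1 to 20 rows; each row is the pose to reach, as a shift and turn from the pose commanded when the call began, along the tool's axes at that moment; what a row does not reach only later rows make up. A row lasts 1/12 s, in which the tool goes at most 41.7 mm and 7.16 degrees, less where a joint would pass 70% of its speed; a pose out of reach is approached as far as the arm can. A call with a gripper value outside its range is refused whole. The fingers move at their own pace and stop on an object; the grip force is fixed at half the most. Time passes only in rows, so rows that repeat a pose let the fingers close. It gives the time, the measured TCP pose, the force, the opening and the grip force at its end, in the units of the state.
- telemetry.read_state(): the state, without advancing time (a new reading comes with each control period).
- vision.grab_frame(name): name is "side" or "top"; returns a dict with "img" (400x640x3 uint8, red, green, blue), "K" (3x3 intrinsics, pixels), "R" (3x3) and "t" (3): a world point X has camera coordinates R X + t. Camera axes: x right, y down, z forward; pixel columns grow to the right and rows downward; lengths in mm; the calibration is good to about 2 mm. A picture is of the moment at which its call begins. There is no depth.
- ctrl.hand_in(): hands the job in; it is judged then, once.
The state is a dict: "time": time; "q": joint angles; "joint_velocities": joint speeds; "joint_efforts": joint torques, N m; "tcp_pos": TCP position; "ee_rot": TCP orientation; "ft_force": force on the tool from outside, world axes, zero at the start; "ft_torque": the same for the moment, N m; "gripper_width": opening from 0.0 (shut) to 1.0 (fully open); "gripper_force": force on a finger pad.
Only numpy, scipy, OpenCV 4.12 (cv2) and the standard library are available. Lean on these libraries where they do the work, as an engineer would, in place of code of your own. Each camera call takes 0.05 s, during which the arm holds its last target. There are 200 camera calls.

## Working session

There is one attempt and no reset: what is moved stays moved. The work goes in short steps, Python scripts to look and compute and a tool call to move; the robot and the scene stay as the last step left them, time stands still between calls to the robot, and variables do not carry over. Pictures are saved under pics/ and viewed, at most 10 in all, crops included, and the job is handed in when it is done.

Besides the shell and the picture viewer there is one more tool, called after ">>>" as name(argument=value, ...), one argument or row to a line, values as JSON. send_rows: Moves the arm, as the interface text tells. Its arguments: {"type":"object","properties":{"series":{"type":"array","items":{"type":"array","items":{"type":"array","items":{"type":"number"}}}}},"required":["series"]}

```bash
mkdir -p pics; python3 - <<'E'
from rig import telemetry, vision, ctrl
import cv2,numpy as np,pickle
d={}
for n in ("side","top"):
    f=vision.grab_frame(n); d[n]=f
    cv2.imwrite(f"pics/{n}0.png",f["img"][:,:,::-1])
    print(n,f["K"].tolist(),f["R"].round(4).tolist(),f["t"].round(1).tolist())
pickle.dump(d,open("f0.pkl","wb"))
s=telemetry.read_state();print(s,ctrl.grasp_offset)
E
```

```text
side [[464.62040991563595, 0.0, 318.24001375125334], [0.0, 464.62040991563595, 197.9691291521263], [0.0, 0.0, 1.0]] [[0.9751, -0.2215, -0.009], [-0.1559, -0.6565, -0.7381], [0.1576, 0.7211, -0.6747]] [-469.3, 301.5, 833.1]
top [[457.0470821016378, 0.0, 323.26254320579176], [0.0, 457.0470821016378, 201.9285693357406], [0.0, 0.0, 1.0]] [[0.0008, -0.9998, 0.0212], [-0.9866, -0.0042, -0.163], [0.1631, -0.0208, -0.9864]] [222.5, 567.4, 1251.9]
{'time': 0.1, 'q': array([ 1.60720403,  0.50180136, -0.42677668,  1.55131327,  0.22081244,
        1.13834683, -0.21029607]), 'joint_velocities': array([-0.0004244 , -0.0017427 ,  0.00028448, -0.0025977 , -0.00092782,
       -0.00026399,  0.00130987]), 'joint_efforts': array([-1.11997628e-02, -5.70809340e+01, -5.83861470e+00, -2.81742203e+01,
        1.04881087e-02,  5.68324554e-03,  1.73736106e-05]), 'tcp_pos': array([ 145.95001677, -632.75802621,  230.34412172]), 'ee_rot': array([[ 9.74387264e-01,  2.24876244e-01, -3.67102623e-04],
       [ 2.24876540e-01, -9.74385644e-01,  1.77740461e-03],
       [ 4.19965483e-05, -1.81443319e-03, -9.99998353e-01]]), 'ft_force': array([ 0.22532645,  0.50273529, -0.2279702 ]), 'ft_torque': array([-0.06435208, -0.00893825, -0.0247483 ]), 'gripper_force': 0.0, 'gripper_width': 0.9986182279184325} -18.700000000000003
```

View pics/side0.png

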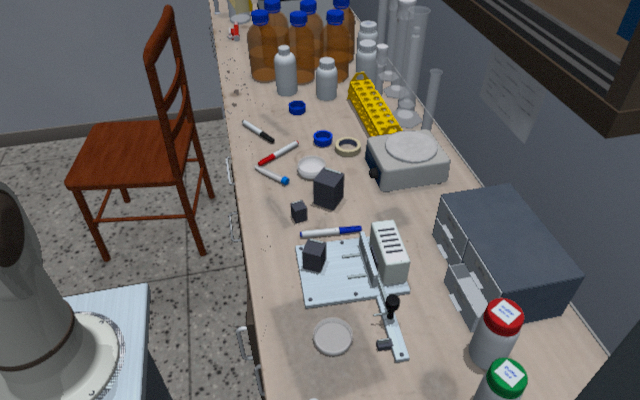

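View pics/top0.png

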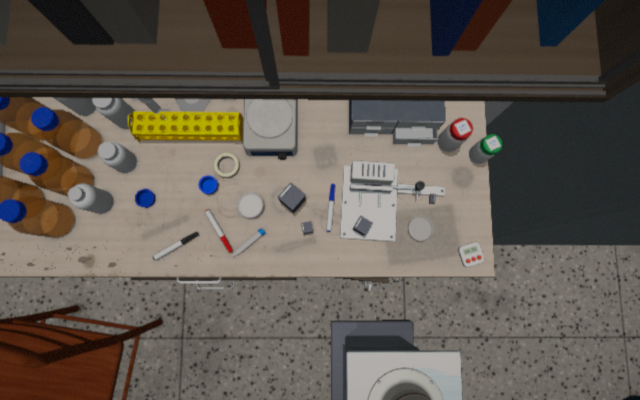

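Side view candidates for the block: (314,256) on the station apron, the big dark cube (328,189), and the small one (299,211). The one on the apron is middle-sized, so I choose it. In the top view it is at (362,226), the knob is at (419,187), and the mark is at about (432,199).

```bash
python3 - <<'E'
import cv2
a=cv2.imread("pics/side0.png")[215:375,285:425]; b=cv2.imread("pics/top0.png")[150:250,330:455]
cv2.imwrite("pics/sc.png",cv2.resize(a,None,fx=3.75,fy=3.75,interpolation=cv2.INTER_CUBIC)) 
cv2.imwrite("pics/tc.png",cv2.resize(b,None,fx=6,fy=6,interpolation=cv2.INTER_CUBIC))
E
```

```text
(no output)
```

View pics/sc.png

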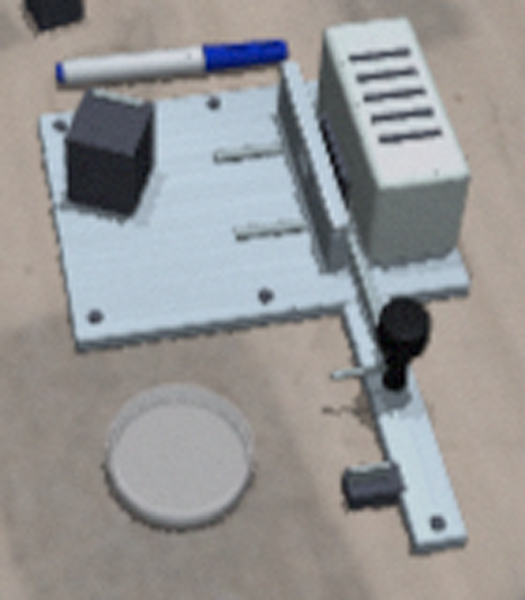

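View pics/tc.png

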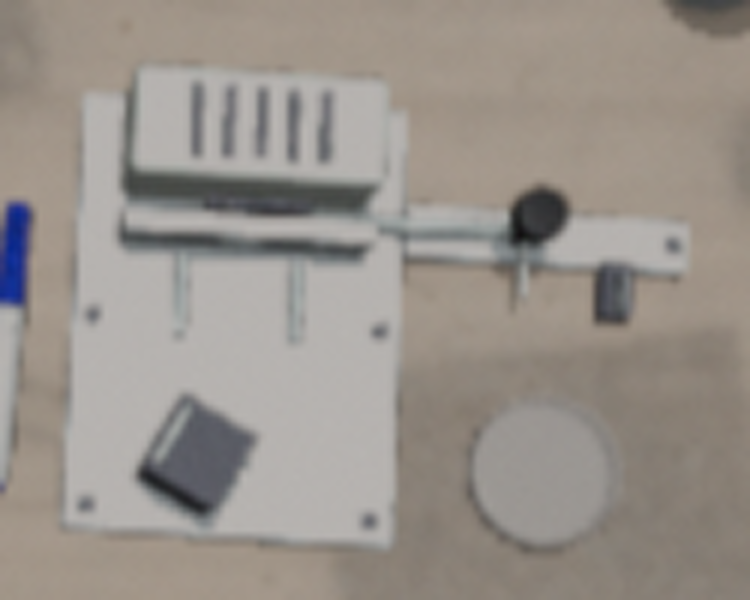

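The block's steel rib lies along its left/upper edge, so the window faces left and slightly forward. The knob top is at crop (540,213) and the mark saddle at crop (615,293), with the dish below it. Next I fit the poses.

```bash
cat > h.py <<'E'
import numpy as np,pickle,cv2
from scipy.optimize import least_squares
from scipy.spatial.transform import Rotation as Ro
def proj(f,X):
    c=np.atleast_2d(X)@f["R"].T+f["t"]; p=c@f["K"].T; return p[:,:2]/p[:,2:]
def ray(f,uv,z):
    d=f["R"].T@np.linalg.inv(f["K"])@[uv[0],uv[1],1]; C=-f["R"].T@f["t"]; return C+d*(z-C[2])/d[2]
def Rz(a): return Ro.from_euler('z',a).as_matrix()
def tc(p): return (np.array(p)+.5)/6-.5+[330,150]
def sc(p): return (np.array(p)+.5)/3.75-.5+[285,215]
def fit(views,x0):
    def r(x): return np.concatenate([(proj(f,np.array(P)@Rz(x[2]).T+[x[0],x[1],0])-uv).ravel() for f,P,uv in views])
    s=least_squares(r,x0,loss="soft_l1",x_scale=[10,10,.1]); return s.x,r(s.x).reshape(-1,2)
E
python3 - <<'E'
from h import *
d=pickle.load(open("f0.pkl","rb")); T,S=d["top"],d["side"]
PT={(85,80,12):(84,93),(85,-80,12):(407,110),(-130,80,12):(67,522),(-130,-80,12):(391,543),(84,60,80):(138,67),(84,-60,80):(388,82),(32,-60,80):(378,188),(32,60,80):(126,174),(39,-220,12):(690,223),(13,-220,12):(687,272),(26,-135,72):(540,213),(-8,-135,30):(521,300)}
PS={(-130,80,12):(40,117),(-130,-80,12):(80,340),(85,-80,12):(467,285),(13,-220,12):(413,545),(39,-220,12):(466,540),(32,60,80):(322,28),(84,60,80):(408,20),(32,-60,80):(380,185),(84,-60,80):(468,178),(26,-135,72):(404,320),(-8,-135,30):(333,376)}
A=[(T,list(PT),tc(list(PT.values())))];B=[(S,list(PS),sc(list(PS.values())))]
x0=[600,120,0]
for v in (A,B,A+B):
    x,r=fit(v,x0); print("station",x.round(3));
print(r.round(1).tolist())
st=x
h=20
BT={(h,-h,67):(187,395),(-h,-h,67):(257,438),(-h,h,67):(207,510),(h,h,67):(147,462)}
BS={(h,-h,67):(155,103),(h,h,67):(92,92),(-h,h,67):(68,125),(-h,h,12):(69,199),(-h,-h,12):(125,216)}
BT={k:v for k,v in BT.items()}
x0=[*ray(T,tc((200,453)),67)[:2],st[2]+.9]
for v in ([(T,list(BT),tc(list(BT.values())))],[(S,list(BS),sc(list(BS.values())))]):
    x,r=fit(v,x0); print("block",x.round(3),r.round(1).tolist(), "rel yaw",np.degrees(x[2]-st[2]))
seat=Rz(st[2])@[-10,0,0]+[st[0],st[1],12]; print("seat",seat)
kn=Rz(st[2])@[26,-135,62]+[st[0],st[1],0]; print("knob",kn)
for f,c,p in ((T,tc,(615,293)),(S,sc,(373,478))):
    X=ray(f,c(p),20); print("mark stn",Rz(-st[2])@(X-[st[0],st[1],0]))
X=ray(T,tc((541,473)),14);print("dish stn",X,Rz(-st[2])@(X-[st[0],st[1],0]))
E
```

```text
station [ 5.93101e+02  8.94290e+01 -5.50000e-02]
station [ 5.9222e+02  8.7713e+01 -6.6000e-02]
station [ 5.92611e+02  8.85590e+01 -6.20000e-02]
[[0.1, 0.1], [0.3, 0.8], [-1.2, 1.3], [0.3, 1.4], [-0.2, -0.7], [0.8, -0.3], [1.8, 0.1], [0.8, -0.4], [0.0, 0.4], [0.3, 0.9], [0.8, 0.4], [0.3, 0.3], [-0.7, -0.8], [-1.3, 0.1], [1.5, -0.3], [0.8, -0.1], [0.8, -1.0], [-0.2, -1.3], [0.6, -2.1], [-0.6, 0.5], [1.9, -1.2], [0.4, -0.6], [-0.5, 0.2]]
block [499.565 115.168   0.973] [[-0.0, -0.6], [0.3, 0.3], [0.7, 0.2], [-1.4, 0.0]] rel yaw 59.2941399687569
block [499.733 116.078   0.949] [[0.9, -0.2], [-0.0, -2.7], [-1.5, 1.9], [-0.9, -0.5], [1.6, 0.7]] rel yaw 57.92131248125281
seat [582.63068106  89.17883822  12.        ]
knob [610.19384755 -47.79295396  62.        ]
mark stn [   1.2569103  -181.86273501   20.        ]
mark stn [   0.27048638 -187.1968859    20.        ]
dish stn [495.53409831 -55.44317187  14.        ] [ -87.96510854 -149.74238671   14.        ]
```

Block: about (499.6, 115.6), yaw 0.962 rad (58–59° relative to the station), standing at z 12. This agrees in both cameras. Seat: (582.6, 89.2). Moving via a waypoint.

The rows are not in the units I measure in: shifts go in shares of 500 mm and turns go in shares of 360 degrees. I convert before sending: 364 mm / 500 = 0.728, -227 mm / 500 = -0.454, -42.1 degrees / 360 = -0.1169.

>>> send_rows(
  series=[
    [[0.728,-0.454,-0.058,0,0,-0.1169,-1],[0.728,-0.454,-0.058,0,0,-0.1169,-1],[0.728,-0.454,-0.058,0,0,-0.1169,-1],[0.728,-0.454,-0.058,0,0,-0.1169,-1],[0.728,-0.454,-0.058,0,0,-0.1169,-1],[0.728,-0.454,-0.058,0,0,-0.1169,-1],[0.728,-0.454,-0.058,0,0,-0.1169,-1],[0.728,-0.454,-0.058,0,0,-0.1169,-1],[0.728,-0.454,-0.058,0,0,-0.1169,-1],[0.728,-0.454,-0.058,0,0,-0.1169,-1],[0.728,-0.454,-0.058,0,0,-0.1169,-1],[0.728,-0.454,-0.058,0,0,-0.1169,-1],[0.728,-0.454,-0.058,0,0,-0.1169,-1],[0.728,-0.454,-0.058,0,0,-0.1169,-1]],
  ],
)

```text
time: 1.27
tcp_pos: [448.6, -331.4, 259.8]
ee_rot: [[0.573, 0.819, -0.001], [0.819, -0.573, -0.0], [-0.001, -0.001, -1.0]]
ft_force: [0.2, 0.2, 0.1]
gripper_width: 1.001
gripper_force: 0.0
```

To row units: 393 mm / 500 = 0.786, -215 mm / 500 = -0.43.

>>> send_rows(
  series=[
    [[0.786,-0.43,0.22,0,0,0,-1],[0.786,-0.43,0.22,0,0,0,-1],[0.786,-0.43,0.22,0,0,0,-1],[0.786,-0.43,0.22,0,0,0,-1],[0.786,-0.43,0.22,0,0,0,-1],[0.786,-0.43,0.22,0,0,0,-1],[0.786,-0.43,0.22,0,0,0,-1],[0.786,-0.43,0.22,0,0,0,-1],[0.786,-0.43,0.22,0,0,0,-1],[0.786,-0.43,0.22,0,0,0,-1],[0.786,-0.43,0.22,0,0,0,-1],[0.786,-0.43,0.22,0,0,0,-1],[0.786,-0.43,0.22,0,0,0,-1],[0.786,-0.43,0.22,0,0,0,-1],[0.786,-0.43,0.22,0,0,0,-1],[0.786,-0.43,0.22,0,0,0,-1]],
  ],
)

```text
time: 2.6
tcp_pos: [498.9, 112.1, 150.3]
ee_rot: [[0.576, 0.817, 0.0], [0.817, -0.576, -0.001], [-0.001, 0.001, -1.0]]
ft_force: [0.2, -1.1, 0.0]
gripper_width: 1.002
gripper_force: 0.0
```

```bash
python3 - <<'E'
from rig import telemetry, vision
from h import *
s=telemetry.read_state();print(s["time"],s["tcp_pos"],s["q"].round(2),s["ee_rot"].round(4).tolist())
for n in ("side","top"):
    f=vision.grab_frame(n); im=f["img"][:,:,::-1].copy()
    p=proj(f,s["tcp_pos"])[0];print(n,p)
    x,y=p.astype(int); x0=max(0,x-70);y0=max(0,y-50)
    c=cv2.resize(im[y0:y0+140,x0:x0+140],None,fx=2.8,fy=2.8,interpolation=cv2.INTER_CUBIC)
    if n=="side": a=c
    else: cv2.imwrite("pics/g1.png",np.hstack([a,c]))
    print(x0,y0)
E
```

```text
2.6 [498.87513744 112.06225183 150.34030093] [ 0.4   0.45 -0.83  1.96  0.42  0.91 -1.25] [[0.5759, 0.8175, 0.0001], [0.8175, -0.5759, -0.0013], [-0.001, 0.0008, -1.0]]
side [313.54410863 218.42201958]
243 168
top [367.35912565 221.35688941]
297 171
```

View pics/g1.png

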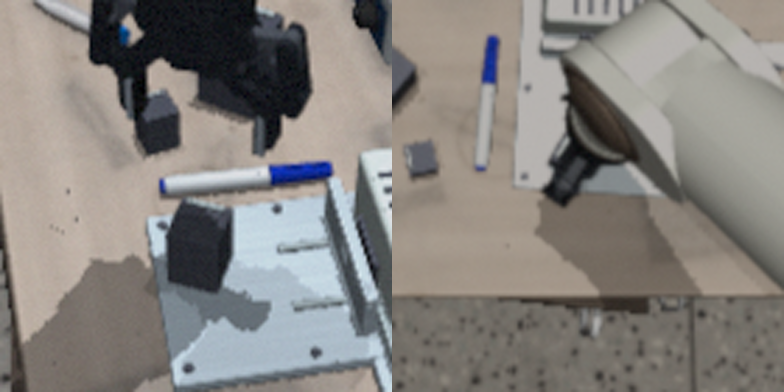

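Side crop: the gripper is open and straddling the line over the block (block at crop (200,245)), nothing in the way. Descending.

To row units: 126 mm / 500 = 0.252, 110 mm / 500 = 0.22.

>>> send_rows(
  series=[
    [[0,0,0,0,0,0,-1],[0,0,0.07,0,0,0,-1],[0,0,0.13,0,0,0,-1],[0,0,0.18,0,0,0,-1],[0,0,0.22,0,0,0,-1],[0,0,0.24,0,0,0,-1],[0,0,0.252,0,0,0,-1],[0,0,0.252,0,0,0,-1],[0,0,0.252,0,0,0,-1]],
  ],
)

```text
time: 3.45
tcp_pos: [499.0, 115.2, 25.0]
ee_rot: [[0.572, 0.82, 0.001], [0.82, -0.572, 0.0], [0.001, 0.001, -1.0]]
ft_force: [0.7, -0.0, 1.1]
gripper_width: 1.001
gripper_force: 0.0
```

>>> send_rows(
  series=[
    [[0,0,0,0,0,0,-0.3],[0,0,0,0,0,0,0],[0,0,0,0,0,0,0.3],[0,0,0,0,0,0,1],[0,0,0,0,0,0,1],[0,0,0,0,0,0,1],[0,0,0,0,0,0,1],[0,0,0,0,0,0,1],[0,0,0,0,0,0,1],[0,0,0,0,0,0,1]],
  ],
)

```text
time: 4.28
tcp_pos: [499.0, 115.2, 25.3]
ee_rot: [[0.572, 0.82, 0.001], [0.82, -0.572, -0.0], [0.001, 0.001, -1.0]]
ft_force: [-0.7, -1.4, 6.4]
gripper_width: 0.463
gripper_force: 58.9
```

To row units: 77.8 mm / 500 = 0.1556, 70 mm / 500 = 0.14, 58.6 degrees / 360 = 0.1628.

>>> send_rows(
  series=[
    [[0,0,-0.04,0,0,0,1],[0,0,-0.09,0,0,0,1],[0.008,0.02,-0.09,0,0,0.0194,1],[0.014,0.04,-0.09,0,0,0.0389,1],[0.02,0.06,-0.09,0,0,0.0583,1],[0.026,0.08,-0.09,0,0,0.0778,1],[0.032,0.1,-0.09,0,0,0.0972,1],[0.038,0.12,-0.09,0,0,0.1167,1],[0.042,0.14,-0.09,0,0,0.1361,1],[0.046,0.1556,-0.09,0,0,0.15,1],[0.046,0.1556,-0.09,0,0,0.1628,1],[0.046,0.1556,-0.09,0,0,0.1628,1],[0.046,0.1556,-0.09,0,0,0.1628,1],[0.046,0.1556,-0.09,0,0,0.1628,1]],
  ],
)

```text
time: 5.45
tcp_pos: [574.8, 89.6, 69.2]
ee_rot: [[0.998, -0.058, -0.001], [-0.058, -0.998, 0.0], [-0.001, -0.0, -1.0]]
ft_force: [-0.3, -0.1, -0.8]
gripper_width: 0.468
gripper_force: 59.8
```

```bash
python3 - <<'E'
from rig import telemetry, vision
from h import *
s=telemetry.read_state();print(s["time"],s["tcp_pos"],s["ee_rot"].round(3).tolist(),s["gripper_width"],s["ft_force"])
f=vision.grab_frame("side"); im=f["img"][:,:,::-1].copy()
c=cv2.resize(im[205:335,290:440],None,fx=5,fy=4.6,interpolation=cv2.INTER_CUBIC); cv2.imwrite("pics/p1.png",c)
E
```

```text
5.45 [574.80047856  89.61429448  69.22296736] [[0.998, -0.058, -0.001], [-0.058, -0.998, 0.0], [-0.001, -0.0, -1.0]] 0.4675520615213802 [-0.34318914 -0.1430617  -0.78480127]
```

View pics/p1.png

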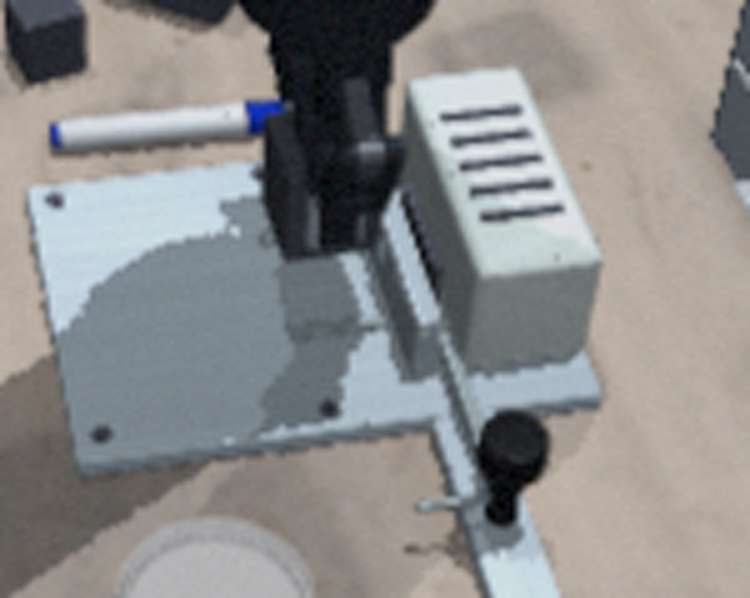

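Block is held upright above the cheeks, with the bar and lamp to its right and clearance all round. Lowering.

To row units: 43 mm / 500 = 0.086, 41 mm / 500 = 0.082.

>>> send_rows(
  series=[
    [[0,0,0.03,0,0,0,1],[0,0,0.056,0,0,0,1],[0,0,0.072,0,0,0,1],[0,0,0.082,0,0,0,1],[0,0,0.086,0,0,0,1],[0,0,0.086,0,0,0,1],[0,0,0.086,0,0,0,1]],
  ],
)

```text
time: 6.08
tcp_pos: [575.5, 89.6, 26.4]
ee_rot: [[0.998, -0.061, 0.0], [-0.061, -0.998, 0.0], [0.0, -0.0, -1.0]]
ft_force: [0.4, 1.1, -0.9]
gripper_width: 0.467
gripper_force: 59.9
```

```bash
python3 - <<'E'
from rig import telemetry, vision
from h import *
s=telemetry.read_state();print(s["time"],s["tcp_pos"],s["gripper_width"],s["ft_force"],s["ft_torque"])
f=vision.grab_frame("side"); im=f["img"][:,:,::-1].copy()
c=cv2.resize(im[225:305,320:420],None,fx=7,fy=7,interpolation=cv2.INTER_CUBIC); cv2.imwrite("pics/p2.png",c)
st=[592.6,88.56,-.061]
for X in ((-34,25,17),(-34,-25,17),(10,-60,52),(10,60,52),(10,0,12)):
  print(X,(proj(f,Rz(st[2])@X+[st[0],st[1],0])[0]-[320,225])*7)
b=s["tcp_pos"]+[.67,0,0]
for X in ((-20,-20),(-20,20),(20,-20)): print(X,(proj(f,Rz(-.058)@[*X,0]+[b[0],b[1],s["tcp_pos"][2]-13])[0]-[320,225])*7)
E
```

```text
6.0833 [575.54679615  89.61398346  26.39336737] 0.4671488456121907 [ 0.39676948  1.10735069 -0.94942392] [-0.02160492  0.01637873  0.01253618]
(-34, 25, 17) [155.33327526 222.61153426]
(-34, -25, 17) [189.19621529 351.29409528]
(10, -60, 52) [372.72580566 350.17183906]
(10, 60, 52) [275.95411002  43.56294994]
(10, 0, 12) [314.13698816 277.09363294]
(-20, -20) [177.50425262 346.73214184]
(-20, 20) [150.33128244 243.81797371]
(20, -20) [309.26514645 328.3537693 ]
```

View pics/p2.png

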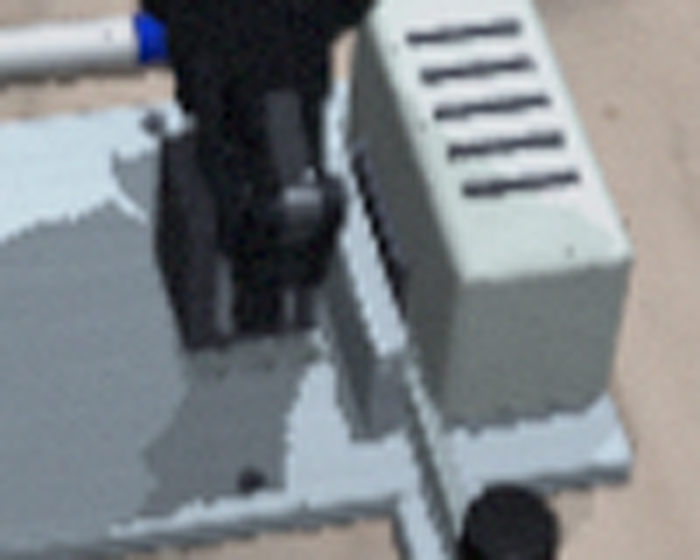

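To row units: 5 mm / 500 = 0.01, 4 mm / 500 = 0.008.

>>> send_rows(
  series=[
    [[0,0,0.002,0,0,0,1],[0.004,0,0.002,0,0,0,1],[0.008,0,0.002,0,0,0,1],[0.01,0,0.002,0,0,0,1],[0.01,0,0.002,0,0,0,1],[0.01,0,0.002,0,0,0,1]],
  ],
)

```text
time: 6.63
tcp_pos: [580.6, 89.1, 25.4]
ee_rot: [[0.998, -0.061, 0.0], [-0.061, -0.998, 0.0], [0.0, -0.0, -1.0]]
ft_force: [-0.6, 0.7, -1.5]
gripper_width: 0.465
gripper_force: 59.8
```

To row units: 2 mm / 500 = 0.004, 1 mm / 500 = 0.002.

>>> send_rows(
  series=[
    [[0.002,0,0,0,0,0,1],[0.004,0,0,0,0,0,1],[0.004,0,0,0,0,0,1],[0.004,0,0,0,0,0,1]],
  ],
)

```text
time: 6.97
tcp_pos: [581.0, 89.0, 25.4]
ee_rot: [[0.998, -0.061, -0.002], [-0.061, -0.998, -0.001], [-0.002, 0.001, -1.0]]
ft_force: [-4.7, -0.7, 4.9]
gripper_width: 0.465
gripper_force: 60.0
```

>>> send_rows(
  series=[
    [[0.002,0,0,0,0,0,1],[0.004,0,0.001,0,0,0,1],[0.004,0,0.003,0,0,0,1],[0.004,0,0.003,0,0,0,1],[0.004,0,0.003,0,0,0,1]],
  ],
)

```text
time: 7.38
tcp_pos: [581.1, 89.0, 25.3]
ee_rot: [[0.998, -0.061, -0.006], [-0.061, -0.998, -0.002], [-0.005, 0.002, -1.0]]
ft_force: [-15.2, -1.6, 23.0]
gripper_width: 0.467
gripper_force: 61.0
```

Firm contact with bar and base. Easing the push, then opening.

To row units: -2.5 mm / 500 = -0.005, -1.5 mm / 500 = -0.003.

>>> send_rows(
  series=[
    [[-0.003,0,-0.002,0,0,0,1],[-0.005,0,-0.003,0,0,0,1],[-0.005,0,-0.003,0,0,0,1],[-0.005,0,-0.003,0,0,0,0.6],[-0.005,0,-0.003,0,0,0,0],[-0.005,0,-0.003,0,0,0,-0.5],[-0.005,0,-0.003,0,0,0,-0.5],[-0.005,0,-0.003,0,0,0,-0.5]],
  ],
)

```text
time: 8.05
tcp_pos: [582.7, 89.0, 25.4]
ee_rot: [[0.998, -0.061, 0.001], [-0.061, -0.998, 0.0], [0.001, -0.0, -1.0]]
ft_force: [-0.1, 0.1, -0.4]
gripper_width: 0.75
gripper_force: 0.0
```

To row units: 135 mm / 500 = 0.27, -105 mm / 500 = -0.21.

>>> send_rows(
  series=[
    [[0,0,-0.03,0,0,0,-0.5],[0,0,-0.08,0,0,0,-0.5],[0,0,-0.15,0,0,0,-1],[0,0,-0.21,0,0,0,-1],[0.018,0.066,-0.21,0,0,0,-1],[0.036,0.136,-0.21,0,0,0,-1],[0.052,0.2,-0.21,0,0,0,-1],[0.07,0.27,-0.21,0,0,0,-1],[0.07,0.27,-0.21,0,0,0,-1],[0.07,0.27,-0.21,0,0,0,-1]],
  ],
)

```text
time: 8.88
tcp_pos: [609.0, -52.1, 130.1]
ee_rot: [[0.998, -0.067, 0.0], [-0.067, -0.998, -0.001], [0.001, 0.001, -1.0]]
ft_force: [-0.1, 0.4, -0.6]
gripper_width: 0.999
gripper_force: 0.0
```

```bash
python3 - <<'E'
from rig import telemetry, vision
from h import *
s=telemetry.read_state();print(s["time"],s["tcp_pos"],s["gripper_width"],s["ft_force"])
f=vision.grab_frame("side"); im=f["img"][:,:,::-1].copy()
a=cv2.resize(im[225:365,310:420],None,fx=4,fy=4,interpolation=cv2.INTER_CUBIC)
f=vision.grab_frame("top"); im=f["img"][:,:,::-1].copy()
b=cv2.resize(im[150:230,340:400],None,fx=5.5,fy=7,interpolation=cv2.INTER_CUBIC); cv2.imwrite("pics/p3.png",np.hstack([a,b]))
E
```

```text
8.8833 [608.97500535 -52.14018365 130.085455  ] 0.99907733432456 [-0.12298018  0.41990791 -0.58854636]
```

View pics/p3.png

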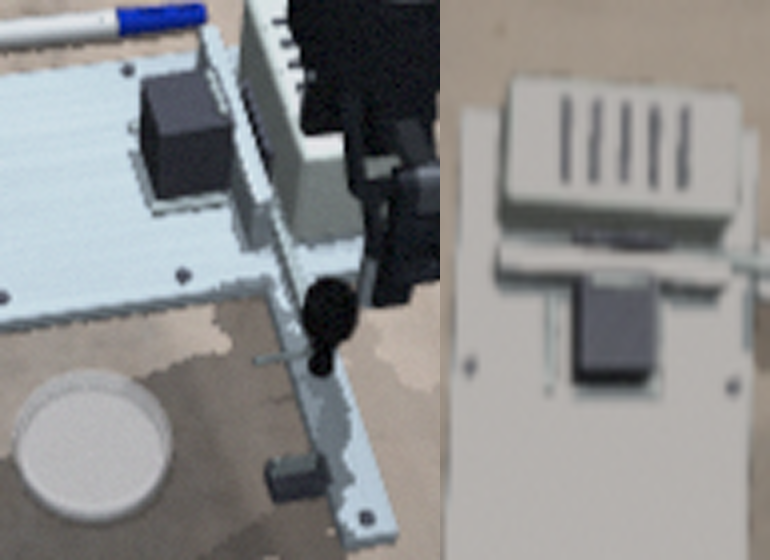

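The block stands upright against the bar between the cheeks, with the rib (window side) at the bar. The knob at side crop (330,310) is clear below the open fingers. Descending onto it.

To row units: 87 mm / 500 = 0.174, 80 mm / 500 = 0.16.

>>> send_rows(
  series=[
    [[0,0,0,0,0,0,-1],[0,0,0.04,0,0,0,-1],[0,0,0.09,0,0,0,-1],[0,0,0.13,0,0,0,-1],[0,0,0.16,0,0,0,-1],[0,0,0.174,0,0,0,-1],[0,0,0.174,0,0,0,-1],[0,0,0.174,0,0,0,-1]],
  ],
)

```text
time: 9.65
tcp_pos: [608.7, -46.7, 43.6]
ee_rot: [[0.998, -0.059, 0.0], [-0.059, -0.998, 0.001], [0.0, -0.001, -1.0]]
ft_force: [0.6, -0.2, 0.4]
gripper_width: 0.997
gripper_force: 0.0
```

>>> send_rows(
  series=[
    [[0,0,0,0,0,0,-0.4],[0,0,0,0,0,0,0],[0,0,0,0,0,0,0.2],[0,0,0,0,0,0,1],[0,0,0,0,0,0,1],[0,0,0,0,0,0,1],[0,0,0,0,0,0,1],[0,0,0,0,0,0,1],[0,0,0,0,0,0,1],[0,0,0,0,0,0,1],[0,0,0,0,0,0,1]],
  ],
)

```text
time: 10.57
tcp_pos: [609.1, -46.0, 44.3]
ee_rot: [[0.998, -0.06, 0.001], [-0.06, -0.998, 0.002], [0.001, -0.002, -1.0]]
ft_force: [-2.3, 4.0, 6.3]
gripper_width: 0.279
gripper_force: 58.8
```

To row units: 40 mm / 500 = 0.08, 36 mm / 500 = 0.072.

>>> send_rows(
  series=[
    [[0,0.006,0,0,0,0,1],[0,0.014,0,0,0,0,1],[0,0.024,0,0,0,0,1],[0,0.034,0,0,0,0,1],[0,0.044,0,0,0,0,1],[0,0.054,0,0,0,0,1],[0,0.064,0,0,0,0,1],[0,0.072,0,0,0,0,1],[0,0.08,0,0,0,0,1],[0,0.08,0,0,0,0,1],[0,0.08,0,0,0,0,1],[0,0.08,0,0,0,0,1]],
  ],
)

```text
time: 11.57
tcp_pos: [606.8, -83.6, 44.2]
ee_rot: [[0.998, -0.058, 0.002], [-0.058, -0.998, 0.004], [0.001, -0.004, -1.0]]
ft_force: [-1.0, 8.4, 6.0]
gripper_width: 0.282
gripper_force: 59.0
```

```bash
python3 - <<'E'
from rig import telemetry, vision
from h import *
d={}
s=telemetry.read_state();print(s["time"],s["tcp_pos"],s["gripper_width"],s["ft_force"])
f=vision.grab_frame("side"); d["side"]=f; im=f["img"][:,:,::-1].copy()
a=cv2.resize(im[295:365,355:415],None,fx=6.5,fy=6.5,interpolation=cv2.INTER_CUBIC)
f=vision.grab_frame("top"); d["top"]=f; im=f["img"][:,:,::-1].copy()
b=cv2.resize(im[165:235,395:455],None,fx=6.5,fy=6.5,interpolation=cv2.INTER_CUBIC); cv2.imwrite("pics/p4.png",np.hstack([a,b]))
pickle.dump(d,open("f1.pkl","wb"))
E
```

```text
11.5667 [606.84235305 -83.61465638  44.23308967] 0.282372074172217 [-0.96220753  8.37951689  6.03733795]
```

View pics/p4.png

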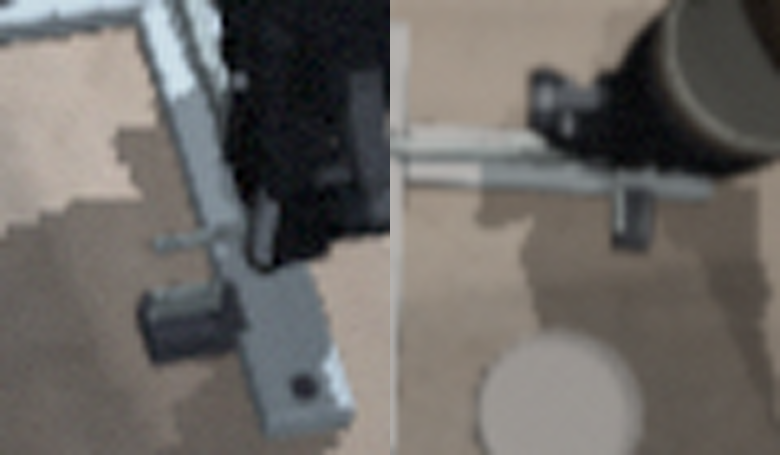

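The pointer is at side crop (155–215, 241) and the fin edge at about (150–218, 290), so it is a few mm short of the mark. In the top view the pointer (u≈430.4) is left of the saddle's centre (≈432.2). I refine this with pixel values.

```bash
python3 - <<'E'
from h import *
d0=pickle.load(open("f0.pkl","rb"));d1=pickle.load(open("f1.pkl","rb"))
np.set_printoptions(linewidth=200)
for n,d in (("f0",d0),("f1",d1)):
    print(n,"top u426..438 v192..206"); print(d["top"]["img"][192:207,426:439].mean(2).astype(int))
for n,d in (("f0",d0),("f1",d1)):
    print(n,"side u374..394 v328..353"); print(d["side"]["img"][328:354,374:395].mean(2).astype(int))
st=[592.0,88.56,-.061]
for y in (-172,-180,-187):
  for n in ("top","side"):
    P=[(-8,y,30),(5,y,30),(-8,y,26),(5,y,26),(-8,y,14),(5,y,14)]
    print(y,n,proj(d1[n],np.array(P)@Rz(st[2]).T+[st[0],st[1],0]).round(1).tolist())
E
```

```text
f0 top u426..438 v192..206
[[177 178 178 177 175 175 176 175 176 177 177 178 178]
 [174 174 173 167 148 145 149 151 158 167 175 177 177]
 [141 142 140 128  98 100 107 109 121 136 153 159 167]
 [127 128 118  88  71  88  85  91 109 102 118 124 135]
 [146 145 132  81  68  87  75  85 116 109 126 129 127]
 [147 148 133  74  69  84  77  84 118 118 142 143 143]
 [147 146 133  73  70  86  82  93 118 119 144 146 147]
 [149 147 133  71  70  85  86 100 117 120 146 148 150]
 [150 149 134  70  73  85  83  97 114 125 146 151 149]
 [150 149 134  71  73  85  81  88 108 128 149 150 150]
 [149 148 135  70  63  73  71  73 102 132 148 151 150]
 [150 147 134  88  82  80  76  75 103 139 147 147 148]
 [147 147 142 128 125 124 122 121 128 143 145 145 145]
 [145 145 144 144 143 143 142 141 141 142 139 140 140]
 [143 143 142 141 141 140 140 140 140 137 134 133 134]]
f1 top u426..438 v192..206
[[119 108 100  92 105 103 102 103 111 109  97  95  97]
 [130 119 109 101 102  92  91  93 100 109 112 113 115]
 [107 101  93  96 105  67  61  62  73  88 102 105 109]
 [ 93  93  87  92 111  62  48  51  63  69  86  90  91]

[... 5126 characters left out ...]
112 117 118 116 116 112 102  97  91  90  89  90  84  78 103]]
-172 top [[429.5, 200.9], [429.6, 196.5], [429.2, 201.1], [429.3, 196.7], [428.1, 201.8], [428.2, 197.4]]
-172 side [[377.7, 332.5], [384.7, 331.4], [377.5, 333.7], [384.5, 332.6], [377.0, 337.2], [383.9, 336.1]]
-180 top [[432.3, 201.1], [432.4, 196.7], [431.9, 201.3], [432.0, 196.9], [430.9, 202.0], [431.0, 197.6]]
-180 side [[378.8, 336.4], [385.8, 335.3], [378.7, 337.5], [385.6, 336.5], [378.2, 341.1], [385.1, 340.0]]
-187 top [[434.7, 201.2], [434.8, 196.8], [434.3, 201.5], [434.4, 197.1], [433.2, 202.1], [433.3, 197.8]]
-187 side [[379.9, 339.8], [386.9, 338.7], [379.7, 341.0], [386.7, 339.9], [379.1, 344.5], [386.1, 343.4]]
```

To row units: 10.5 mm / 500 = 0.021, 9 mm / 500 = 0.018.

>>> send_rows(
  series=[
    [[0,0.006,0,0,0,0,1],[0,0.012,0,0,0,0,1],[0,0.018,0,0,0,0,1],[0,0.021,0,0,0,0,1],[0,0.021,0,0,0,0,1],[0,0.021,0,0,0,0,1],[0,0.021,0,0,0,0,1]],
  ],
)

```text
time: 12.25
tcp_pos: [606.3, -93.4, 44.2]
ee_rot: [[0.998, -0.058, 0.002], [-0.058, -0.998, 0.005], [0.001, -0.005, -1.0]]
ft_force: [-1.1, 8.4, 6.1]
gripper_width: 0.283
gripper_force: 59.0
```

```bash
python3 - <<'E'
from rig import telemetry, vision
from h import *
np.set_printoptions(linewidth=200)
s=telemetry.read_state();print(s["time"],s["tcp_pos"],s["gripper_width"],s["ft_force"])
f=vision.grab_frame("side"); im=f["img"][:,:,::-1].copy()
a=cv2.resize(im[322:358,368:398],None,fx=13,fy=13,interpolation=cv2.INTER_CUBIC)
print(f["img"][330:352,374:392].mean(2).astype(int))
f=vision.grab_frame("top"); im=f["img"][:,:,::-1].copy()
b=cv2.resize(im[183:219,420:450],None,fx=13,fy=13,interpolation=cv2.INTER_CUBIC); cv2.imwrite("pics/p5.png",np.clip(np.hstack([a,b])*1.6,0,255))
print(f["img"][192:207,426:439].mean(2).astype(int))
E
```

```text
12.25 [606.30751736 -93.40089323  44.22858975] 0.2831660261378867 [-1.10865535  8.3591798   6.05603958]
[[117 124 150 139 115 112 110 112 111 112 112  97  88 132 139 142 137 125]
 [116 115 111 111 109 112 107 110 114 110 110 106  85 115 136 139 139 133]
 [116 112 111 108 107 108 107 111 112 110 110 105  85  98 134 138 138 133]
 [117 116 113 107 109 108 109 110 108 109 110 108  98  92 130 139 142 132]
 [118 120 116 116 114 112 112 110 111 113 111 111 107  84 106 120 127 119]
 [120 117 118 115 113 112 108  99 107 110 115 118 119  97  90 102 109 100]
 [115 114 117 114 115 117 120 104 111 122 122 117 115  99  90  93 104 103]
 [112 115 116 115 117 115 108 102 103 111 109 107  98  84  81  95 111 124]
 [112 114 111 115 117 110  95  86  87 100 107  99  94  91 101  79  96 112]
 [109 111 113  98 109 126 109 106 110 111 108 100  86  92 103  64  53  90]
 [110 110  94  70  90 113  99 105 104 101  95  91  83  86  81  56  45  75]
 [108 107  76  59  72  90  87  89  89  88  86  86  87  89  82  46  44  63]
 [114 103  63  61  86  87  86  89  88  86  81  79  76  68  66  49  48  54]
 [112 101  49  59  93
[... 898 characters left out ...]
57  65  82  63  68  83  84  83]
 [103 103  94  53  46  56  71  91  76  76  92  89  87]
 [103 103  93  53  47  55  74  95  82  80  98  97  95]
 [104 105  94  54  49  59  72  92  83  83 102 104 102]
 [106 104  94  51  49  54  67  82  79  86 103 106 106]
 [107 105  94  52  49  55  58  66  74  87 104 107 106]
 [106 105  95  55  47  51  54  56  71  91 103 105 106]
 [104 103  96  76  72  71  63  65  75  98 104 105 103]
 [103 103 100  96  95  92  88  88  91 101 102 103 100]
 [102 103 101 101 101 100 100  99  98  98  98  98  97]
 [100 100  99  99  99  98  98  97  96  96  94  93  93]][ WARN:0@2.605] global loadsave.cpp:1063 imwrite_ Unsupported depth image for selected encoder is fallbacked to CV_8U.
```

View pics/p5.png

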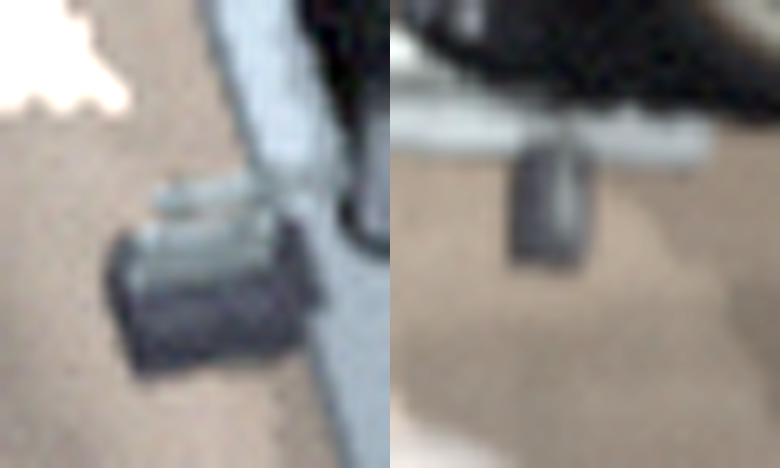

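Side crop: the pointer bar (155–250, 195) is just above and almost over the fin (140–275, 235). Both views say about 1.3 mm more pull is needed, so I trim.

To row units: 1.3 mm / 500 = 0.0026, 0.7 mm / 500 = 0.0014.

>>> send_rows(
  series=[
    [[0,0.0014,0,0,0,0,1],[0,0.0026,0,0,0,0,1],[0,0.0026,0,0,0,0,1],[0,0.0026,0,0,0,0,1],[0,0.0026,0,0,0,0,1],[0,0.0026,0,0,0,0,1],[0,0.0026,0,0,0,0,1],[0,0.0026,0,0,0,0,1]],
  ],
)

```text
time: 13.02
tcp_pos: [606.2, -94.4, 44.2]
ee_rot: [[0.998, -0.058, 0.002], [-0.058, -0.998, 0.005], [0.001, -0.005, -1.0]]
ft_force: [-0.5, 10.3, 6.1]
gripper_width: 0.282
gripper_force: 59.0
```

```bash
python3 - <<'E'
from rig import telemetry, vision, ctrl
import numpy as np
np.set_printoptions(linewidth=200)
s=telemetry.read_state();print(s["time"],s["tcp_pos"],s["gripper_width"],s["gripper_force"],s["ft_force"],abs(s["joint_velocities"]).max())
f=vision.grab_frame("side");print(f["img"][333:343,377:388].mean(2).astype(int))
f=vision.grab_frame("top");print(f["img"][195:203,428:438].mean(2).astype(int))
E
```

```text
13.0167 [606.21204854 -94.37979702  44.20888719] 0.2818804413739879 59.00659350911155 [-0.48161602 10.31156949  6.08613186] 0.001068841571170362
[[107 107 108 110 108 110 108 108 110  95  95]
 [116 111 112 112 110 110 109 115 114 103  88]
 [116 111 113 114 114 113 110 104 111 107  93]
 [114 117 115 116 112 113 111 107 115 114 116]
 [117 117 111 114 116 112 108 106 102 101  98]
 [117 118 111 104 100  92  93  93  92  89  88]
 [ 98 113 120  93  85  90  96  98  93  86  94]
 [ 68  91 112  89  93  97  96  97  91  85  85]
 [ 60  71  89  87  90  88  91  89  88  90  86]
 [ 60  85  89  87  90  86  88  80  77  74  69]]
[[ 87  65  51  54  54  67  87  72  85  90]
 [ 92  56  46  54  55  68  88  73  83  84]
 [ 94  53  45  54  56  68  90  77  91  89]
 [ 91  53  47  53  57  68  90  82  98  97]
 [ 94  52  48  56  55  69  88  83 103 104]
 [ 93  54  47  58  58  68  87  87 103 105]
 [ 95  53  49  56  56  62  79  88 104 106]
 [ 95  55  49  51  53  55  71  90 104 105]]
```

```bash
python3 -c "
from rig import ctrl
print(ctrl.hand_in())"
```

```text
the job is handed in; nothing more can be done
None
```

I handed the job in at about 13 s of arm time; the judge returned no verdict. The block is released and seated against the bar with its window facing the lamp, and the fingers still hold the shutter, its pointer over the mark's fin to about 1 mm by both cameras.

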